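Swap the black polish for the neutral tin behind the can and brush

ROBOT

A 6-joint arm with a two-finger parallel gripper is mounted at the origin on the work surface. World frame = base frame: x ahead of the robot, y to its left, z up, the work surface at z = 0. Lengths are in m, angles in degrees, forces in N, time in s.
With the tool pointing down it reaches from about 0.3 to 0.875 m from the base axis. Payload 6.4 kg.
Tool frame: the origin (TCP) lies at the very end of the fingers, on their centre line; the grasp point (between the pads) lies behind it (env.pinch_z is the z of the grasp point in the tool frame, in m); z points along the fingers, y is the line along which they close (so a half turn about z gives the same grasp; the last joint's range is limited). The gripper opens to 85 mm and grips with 20 to 120 N. Pads are 22 mm wide; open, the fingers measure 114 mm over their backs; the gripper's body (76 mm by 85 mm) begins 54 mm behind the grasp point. The pads swing forward as they close: fully open they stand 13 mm farther back than shut.
Start: joints at [-83.153, 10.359, 92.074, -0, 77.567, -11.82], TCP at [0.184, -0.545, 0.231] pointing down, gripper open.
Joint ranges: [-171.53, 171.53], [-51.25, 118.39], [17.06, 147.69], [-65.23, 245.23], [0, 150.52], [-178.68, 178.68]. Speed limits (degrees/s): [147.25, 147.25, 172.46, 180, 180, 180].

INTERFACE

Orientations are given as [roll, pitch, yaw] about the fixed x, y, z axes, in that order (R = Rz(yaw) Ry(pitch) Rx(roll)).
In Python, from rig import env gives the robot as it stands.
- The arm moves only by the shell command python3 -m jog 'ROWS' [FORCE]. ROWS is JSON, a list of rows, each an object with "grip": the finger opening in cm, from 0 to 8.54; "travel": the shift along the tool's x, y, z in cm, a list of three; "twist": the turn about the tool's z in units of 6 degrees (1.0 is 6 degrees). In form: [{"grip": grip, "travel": [dx, dy, dz], "twist": twist}, ...]. A call has 1 to 8 rows; each row is the pose to reach, as a shift and turn from the pose commanded when the call began, along the tool's axes at that moment; what a row does not reach only later rows make up. A row lasts 1/10 s, in which the tool goes at most 50 mm and 8.59 degrees, less where a joint would pass 70% of its speed; a pose out of reach is approached as far as the arm can. A call with a gripper value outside its range is refused whole. The fingers move at their own pace and stop on an object; FORCE is the grip in N (left out, the last holds). Time passes only in rows, so rows that repeat a pose let the fingers close. It gives the time, the measured TCP pose, the force, the opening and the grip force at its end, in the units of the state.
- env.get_state(): the state, without advancing time (a new reading comes with each control period).
- env.grab_frame(name): name is "scene" or "top" or "wrist"; returns the picture (420x560x3 uint8, blue, green, red); there is no depth.
- env.camera_info(name): a dict with "camera_matrix" (3x3 intrinsics, pixels), "T" (4x4, takes a point from camera to world coordinates). Camera axes: x right, y down, z forward; pixel columns grow to the right and rows downward; lengths in m; the calibration is good to about 2 mm. A picture is of the moment at which its call begins: read the wrist's pose just before it. camera_info takes no time and is no camera call; for the wrist camera it gives the pose at the moment of the call.
- env.sign_off(): hands the job in; it is judged then, once.
The state is a dict: "time": time; "qpos": joint angles; "qd": joint speeds; "tau": joint torques, N m; "eef_pos": TCP position; "tool_rot": TCP orientation; "contact_force": force on the tool from outside, world axes, zero at the start; "ft_torque": the same for the moment, N m; "gripper_width": finger opening in m; "gripper_force": force on a finger pad.
Only numpy, scipy, OpenCV 4.12 (cv2) and the standard library are available. Lean on these libraries where they do the work, as an engineer would, in place of code of your own. Each camera call takes 0.05 s, during which the arm holds its last target. There are 200 camera calls.

TASK

I am done with the black polish and need the neutral: first move the spray can and the brush off the clear tray and stand both on the grey rubber mat; then bring the cream neutral tin from behind them to the middle of the beech board, and put the black tin away in the middle of the yellow coaster where the neutral was. Only after that stand the can back in the middle of the blue coaster and the brush back in the middle of the red one. Keep all four upright, set them down rather than drop them, and leave the shoe horn where it lies.

Things in the scene. Friction and masses are not known exactly. Their poses are not given: they have to be found in the camera images.
- neutral_tin: The neutral (cream-lidded) polish tin, closed: an upright round drum 56 mm in diameter and 24 mm tall (a bead on the lid adds 1 mm), about 80 g. Origin: centre of its underside, z up. It starts on the yellow coaster at the back of the tray, close behind the spray can and the brush.
- black_tin: The black-lidded polish tin, closed: an upright round drum 56 mm in diameter and 24 mm tall (a bead on the lid adds 1 mm), about 80 g. Origin: centre of its underside, z up. It starts flat on a thin sheet of brown paper on the ledge, at z = 0, some 16 cm from the board.
- spray_can: White spray can with a blue band and a blue cap, standing upright: body 42 mm in diameter up to 94 mm height, cap 38 mm in diameter up to 122 mm; about 140 g. Origin: centre of its underside, z up. It starts on the blue coaster. Gripped high, it clears its neighbours.
- brush: Upright round beech brush standing on its bristles: dark bristles and beech head 42 mm in diameter up to 34 mm height, above that a straight round beech handle 26 mm in diameter up to 118 mm; about 90 g; all rigid. Origin: centre of its underside, z up. It starts on the red coaster.
- yellow_coaster: Yellow disc, 72 mm in diameter, 3 mm thick, at the back of the tray, in the middle. Fixed in the clear tray; origin: centre of its underside, 4 mm above the ledge; its top is 3 mm higher. Axes as the tray's: x to its back, y to its left. From this centre the tray reaches 60 mm back, 104 mm forward, 95 mm to either side; its rim stands 12 mm above the ledge.
- blue_coaster: Blue disc, 58 mm in diameter, 3 mm thick, in the front of the tray: 52 mm in front of the yellow disc's centre and 45 mm to its left or right (it and the red disc change places). Fixed in the clear tray; origin: centre of its underside, 4 mm above the ledge; its top is 3 mm higher. Axes as the tray's: x to its back, y to its left. 
- red_coaster: Red disc, 58 mm in diameter, 3 mm thick, in the front of the tray on the other side from the blue disc, 90 mm from it centre to centre. Fixed in the clear tray; origin: centre of its underside, 4 mm above the ledge; its top is 3 mm higher. Axes as the tray's: x to its back, y to its left. 
- mat: Dark grey rubber mat, fixed flat on the ledge, 220 mm along its x by 130 mm along its y, 3 mm thick, empty at the start. Origin: centre of its underside, on the ledge. The can and the brush are parked here, side by side along its x.
- board: Square beech board, fixed, 110 by 110 mm, 12 mm thick, with a small dark dot, 20 mm in diameter, marking its middle. Origin: centre of its underside, on the ledge; its top is 12 mm above. It lies on the brown paper.
- shoe_horn: Chrome shoe horn lying flat beyond the work, 200 mm long along its x, 36 mm wide at most, 4 mm thick. Origin: near its middle, on its underside. Leave it alone. (A closed clear organiser, 190 x 112 mm and 74 mm tall, and a blue mug stand fixed beyond the work, too, more than 0.76 m ahead of the robot.)
Not all that is in view belongs to the job. Of the things like the brush, leave any that is green; of the rest the smaller one is meant.

How it is judged:
By the outcome, as a careful person would: the job done as asked, in the order asked, and still so for the second after the job is handed in, with the robot touching nothing.
It also fails if it takes over 128 s, if anything falls off the work surface, if the arm or the gripper's body presses on something with over 40 N, if the wrist force passes 120 N, or if a joint passes its speed limit or range.

## Working session

There is one attempt and no reset: what is moved stays moved. The work goes in short steps, Python scripts to look and compute and a shell command to move; the robot and the scene stay as the last step left them, time stands still between calls to the robot, and variables do not carry over. Pictures are saved under pics/ and viewed, at most 14 in all, crops included, and the job is handed in when it is done.

```bash
ls; mkdir -p pics; python3 - <<'E'
from rig import env
import cv2, numpy as np
np.set_printoptions(precision=4,suppress=True)
s=env.get_state(); print(s, env.pinch_z)
a=env.grab_frame("scene"); b=env.grab_frame("top")
cv2.imwrite("pics/scene0.png",a); cv2.imwrite("pics/top0.png",b)
for n in("scene","top","wrist"): print(n,env.camera_info(n))
E
```

```text
pics
{'time': 0.0, 'qpos': array([-83.1544,  10.4016,  92.1316,  -0.0015,  77.5685, -11.8187]), 'qd': array([-0.1066, -0.0079, -0.0014,  0.0366,  0.0534, -0.0774]), 'tau': array([ -0.0004, -44.4869, -35.1342,  -0.0003,   0.0091,   0.    ]), 'eef_pos': array([ 0.184 , -0.5442,  0.2304]), 'tool_rot': array([-179.9001,   -0.0194,   18.6646]), 'contact_force': array([0.1201, 0.0271, 1.0885]), 'ft_torque': array([-0.0407, -0.0029, -0.0031]), 'gripper_force': 0.0, 'gripper_width': 0.0854392567105595} -0.0187
scene {'camera_matrix': array([[484.3624,   0.    , 275.4502],
       [  0.    , 484.3624, 209.5898],
       [  0.    ,   0.    ,   1.    ]]), 'T': array([[ 0.4563,  0.4675, -0.7571,  1.5901],
       [ 0.8897, -0.2237,  0.398 , -0.6233],
       [ 0.0167, -0.8552, -0.518 ,  0.7699],
       [ 0.    ,  0.    ,  0.    ,  1.    ]])}
top {'camera_matrix': array([[434.8511,   0.    , 275.5098],
       [  0.    , 434.8511, 208.5623],
       [  0.    ,   0.    ,   1.    ]]), 'T': array([[-0.0151, -0.9949,  0.1001,  0.4662],
       [-0.9998,  0.0136, -0.0159, -0.0714],
       [ 0.0144, -0.1004, -0.9948,  1.0028],
       [ 0.    ,  0.    ,  0.    ,  1.    ]])}
wrist {'camera_matrix': array([[302.0172,   0.    , 279.304 ],
       [  0.    , 302.0172, 211.3536],
       [  0.    ,   0.    ,   1.    ]]), 'T': array([[ 0.3199, -0.9057, -0.278 ,  0.2548],
       [-0.9474, -0.3066, -0.0913, -0.521 ],
       [-0.0025,  0.2926, -0.9562,  0.3722],
       [ 0.    ,  0.    ,  0.    ,  1.    ]])}
```

View pics/scene0.png

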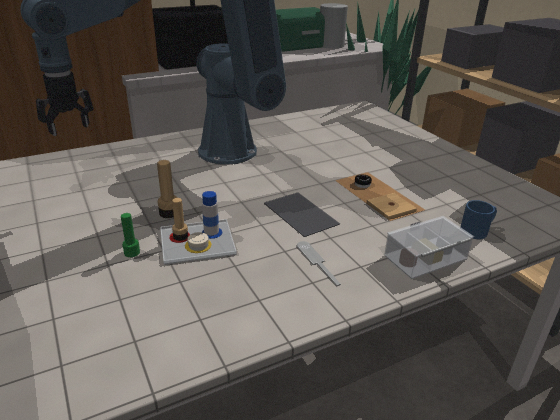

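View pics/top0.png

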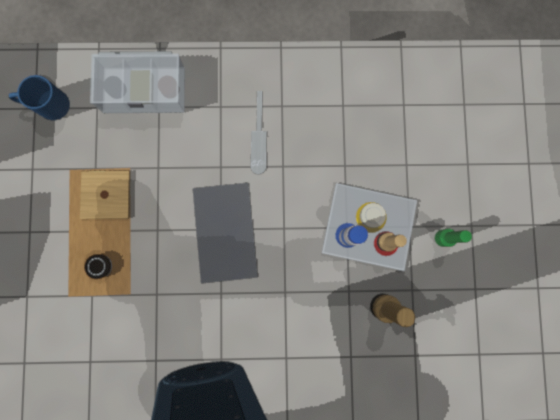

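The scene shows the tray with the can (210,215), the small brush (179,220) and the neutral tin (199,241). The top view has the tray at about (370,227), the mat at (225,232), the board at (105,195) and the black tin at (97,266).

Brush candidates in the top view:
- Small beech brush on the red disc, (388,243).
- Large beech brush, (390,308).
- Green brush, (450,237).

The green one is excluded, and the smaller of the other two is the one on the red disc. I'll confirm it in an enlarged crop.

```bash
cat > h.py <<'E'
from rig import env
import cv2, numpy as np
from scipy.optimize import least_squares
np.set_printoptions(precision=4,suppress=True)
def ray(info,uv,z):
    uv=np.atleast_2d(np.asarray(uv,float)); K=info["camera_matrix"]; T=info["T"]
    d=np.c_[uv,np.ones(len(uv))]@np.linalg.inv(K).T@T[:3,:3].T
    s=(z-T[2,3])/d[:,2]
    return (T[:3,3]+s[:,None]*d)[:,:2]
def pix(info,p):
    T=np.linalg.inv(info["T"]); q=info["camera_matrix"]@(T[:3,:3]@np.asarray(p,float)+T[:3,3]); return q[:2]/q[2]
def circ(pts,r=None):
    c0=pts.mean(0)
    if r: f=least_squares(lambda c:np.hypot(*(pts-c).T)-r,c0,loss="soft_l1",f_scale=.001); return f.x,r,np.sqrt(np.mean(f.fun**2))
    f=least_squares(lambda c:np.hypot(*(pts-c[:2]).T)-c[2],[*c0,.03],loss="soft_l1",f_scale=.001); return f.x[:2],f.x[2],np.sqrt(np.mean(f.fun**2))
def mask(img,lo,hi,box):
    m=cv2.inRange(cv2.cvtColor(img,cv2.COLOR_BGR2HSV),lo,hi); k=np.zeros_like(m); x0,y0,x1,y1=box; k[y0:y1,x0:x1]=m[y0:y1,x0:x1]; return k
def big(m):
    c,_=cv2.findContours(m,cv2.RETR_EXTERNAL,cv2.CHAIN_APPROX_NONE); return max(c,key=cv2.contourArea)[:,0,:]
E
python3 - <<'E'
from h import *
b=cv2.imread("pics/top0.png"); I=env.camera_info("top")
A=cv2.resize(b[175:335,310:480],None,fx=3.5,fy=3.5,interpolation=cv2.INTER_CUBIC)
cv2.imwrite("pics/crop1.png",A)
hsv=cv2.cvtColor(b,cv2.COLOR_BGR2HSV)
for u,v in[(372,215),(384,222),(360,212),(340,235),(350,235),(362,234),(378,246),(388,243),(399,241),(330,220),(110,180),(85,240),(225,232),(350,205),(105,200)]: print((u,v),hsv[v,u])
def rect(m,z,name):
    c=big(m); r=cv2.minAreaRect(c); p=ray(I,cv2.boxPoints(r),z)
    w=ray(I,c,z).astype(np.float32); R=cv2.minAreaRect(w*1000); print(name,R, p.round(3).tolist())
rect(mask(b,(0,0,0),(180,255,85),(185,170,268,290)),.003,"mat")
rect(mask(b,(8,60,20),(25,255,255),(60,160,140,305)),.0,"paper+board")
E
```

```text
(372, 215) [ 30  18 188]
(384, 222) [ 24 117 137]
(360, 212) [ 24  83 148]
(340, 235) [115  24 128]
(350, 235) [111 162 153]
(362, 234) [111 163 155]
(378, 246) [  3 109  82]
(388, 243) [ 18  93 131]
(399, 241) [ 19  98 177]
(330, 220) [101  12 168]
(110, 180) [ 19 107 167]
(85, 240) [ 17 122 155]
(225, 232) [110  16  96]
(350, 205) [107  11 159]
(105, 200) [ 19 110 142]
mat ((453.131591796875, 34.52935791015625), (114.53092956542969, 99.6777114868164), 89.16214752197266) [[0.504, 0.091], [0.502, -0.023], [0.402, -0.022], [0.404, 0.091]]
paper+board ((521.5494384765625, 317.3455810546875), (291.93572998046875, 140.31219482421875), 1.2877614498138428) [[0.668, 0.393], [0.667, 0.25], [0.373, 0.245], [0.375, 0.384]]
```

View pics/crop1.png

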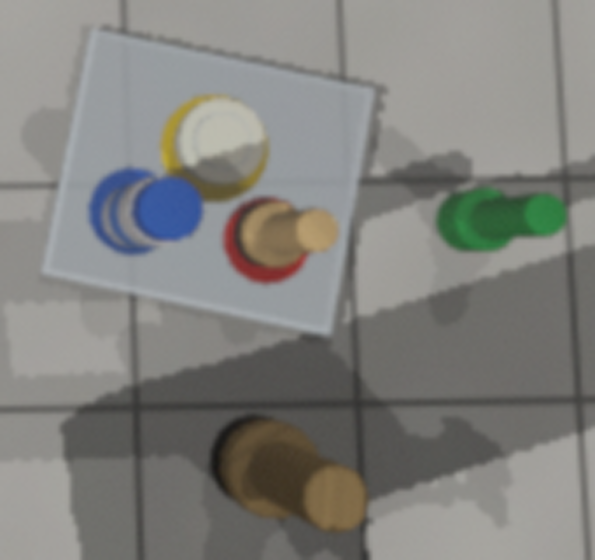

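The crop confirms it. The small beech brush stands on the red disc at crop (295,235), next to the can's cap at (168,208). The tall beech one, at crop (290,480), is larger, and the green one is at crop (500,218).

```bash
python3 - <<'E'
from h import *
b=cv2.imread("pics/top0.png"); I=env.camera_info("top")
cor=np.array([(95,28),(380,88),(330,333),(43,272)])/3.5+(309.6,174.6)
P=ray(I,cor,.012); print("tray",P, [np.linalg.norm(P[i]-P[(i+1)%4]) for i in range(4)])
xb=(P[0]-P[3])+(P[1]-P[2]); print("xdir deg",np.degrees(np.arctan2(xb[1],xb[0])))
xb/=np.linalg.norm(xb); yl=np.array([-xb[1],xb[0]])
c=P.mean(0); Y=c+xb*.022; L=Y-.052*xb+.045*yl; R=Y-.052*xb-.045*yl
print("pred Y,L,R",Y,L,R)
def cf(n,lo,hi,box,z,r=None,hull=True):
    m=mask(b,lo,hi,box); k=big(m)
    if hull:k=cv2.convexHull(k)[:,0]
    print(n,len(k),circ(ray(I,k,z),r), circ(ray(I,k,z))[1])
# yellow outer disc + tin lid
cf("yellow",(20,50,60),(35,255,255),(345,190,390,240),.007,.036)
cf("lid",(20,0,100),(60,60,255),(355,195,395,232),.031,.028)
cf("cap",(108,150,100),(120,255,255),(346,222,370,246),.122)
cf("brushtop",(10,70,155),(25,255,255),(392,230,410,250),.118)
cf("red",(0,90,30),(8,255,255),(368,225,402,260),.007,.029)
m=mask(b,(0,0,0),(180,255,80),(95,186,114,205)); cf("dot",(0,0,0),(180,255,95),(97,187,112,203),.012)
cf("black",(0,0,0),(180,255,60),(80,250,115,285),.012)
g=cv2.resize(b[160:300,60:270],None,fx=3.8,fy=3.8,interpolation=cv2.INTER_CUBIC); cv2.imwrite("pics/crop2.png",g)
E
```

```text
tray [[ 0.6242 -0.2295]
 [ 0.5819 -0.4165]
 [ 0.4225 -0.3762]
 [ 0.4646 -0.191 ]] [np.float64(0.19173203268580247), np.float64(0.16436169708377282), np.float64(0.18995800158103976), np.float64(0.16416784698452633)]
xdir deg -13.870668674904966
pred Y,L,R [ 0.5447 -0.3086] [ 0.505  -0.2524] [ 0.4834 -0.3398]
yellow 15 (array([ 0.5453, -0.3068]), 0.036, np.float64(0.0009533035942570361)) 0.035207311953333285
lid 19 (array([ 0.5491, -0.3041]), 0.028, np.float64(0.008655508674400679)) 0.036342623093829816
cap 13 (array([ 0.4998, -0.2518]), np.float64(0.016726588017317145), np.float64(0.0005985007258139299)) 0.016726588017317145
brushtop 12 (array([ 0.4864, -0.3383]), np.float64(0.011279971589274044), np.float64(0.00021643866081013415)) 0.011279971589274044
red 12 (array([ 0.4861, -0.3402]), 0.029, np.float64(0.001615664447035685)) 0.026816473272097425
dot 8 (array([0.6042, 0.3043]), np.float64(0.007618895919798936), np.float64(0.00025039487598608903)) 0.007618895919798936
black 17 (array([0.4415, 0.314 ]), np.float64(0.02857244847651701), np.float64(0.001049300108943602)) 0.02857244847651701
```

View pics/crop2.png

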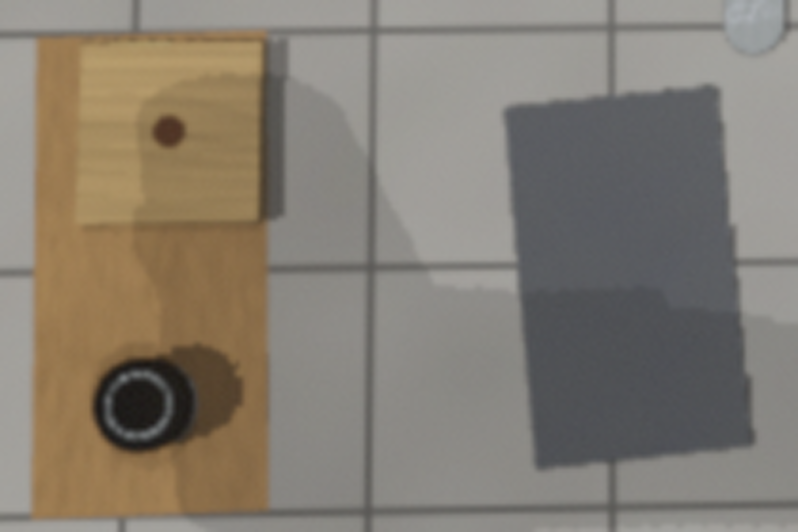

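The board dot is at crop (169,131), the black tin at crop (140,404), and the mat's corners are about (504,107), (718,86), (753,442) and (538,468). All measurements agree: can to brush is about 88 mm, and the tray measures 190x164. Now I'll move over the tray, raised so the arm clears the tall brush.

```bash
python3 -m jog '[{"grip":8.5,"travel":[0,0,-5],"twist":1},{"grip":8.5,"travel":[4,-1.8,-7],"twist":2},{"grip":8.5,"travel":[8.5,-3.8,-7],"twist":3.11},{"grip":8.5,"travel":[13,-5.8,-7],"twist":3.11},{"grip":8.5,"travel":[17.5,-7.8,-7],"twist":3.11},{"grip":8.5,"travel":[22,-9.8,-7],"twist":3.11},{"grip":8.5,"travel":[26,-11.6,-7],"twist":3.11},{"grip":8.5,"travel":[28,-12.5,-7],"twist":3.11}]' 40
python3 - <<'E'
from h import *
I=env.camera_info("top")
P=ray(I,np.array([(504,107),(718,86),(753,442),(538,468)])/3.8+(59.6,159.6),.003); print(P,P.mean(0))
print("tin",circ(ray(I,np.array([[140,404]])/3.8+(59.6,159.6),.025))[0] if 0 else ray(I,np.array([[140,404]])/3.8+(59.6,159.6),.025), "lid", ray(I,np.array([[222,140]])/3.5+(309.6,174.6),.032))
w=env.camera_info("wrist"); f=env.grab_frame("wrist"); cv2.imwrite("pics/w1.png",f); np.savez("w1.npz",**w)
print(env.get_state()["eef_pos"],env.get_state()["tool_rot"])
E
```

```text
time: 0.9
eef_pos: [0.4113, -0.3338, 0.301]
tool_rot: [-179.9, -0.0, 0.2]
contact_force: [-0.1, -0.6, -0.1]
gripper_width: 0.0849
gripper_force: 0.0
[[ 0.6179  0.1048]
 [ 0.6292 -0.0256]
 [ 0.4134 -0.0447]
 [ 0.4001  0.0837]] [0.5152 0.0295]
tin [[0.4422 0.312 ]] lid [[ 0.5473 -0.3059]]
[ 0.4125 -0.3325  0.301 ] [-179.8813   -0.0765    0.2423]
```

View pics/w1.png

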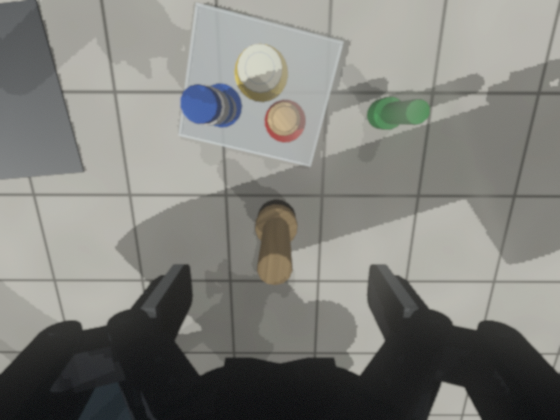

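The wrist view shows the cap at (201,104), the brush top at (284,118), the neutral lid at (260,68), the tall brush at (275,225–270) and the mat at upper left. I'll cross-check positions from the two views with the corrected heights.

```bash
python3 - <<'E'
from h import *
b=cv2.imread("pics/top0.png"); I=env.camera_info("top")
w=cv2.imread("pics/w1.png"); W=dict(np.load("w1.npz"))
def cf(n,img,I,lo,hi,box,z,r=None,hull=True):
    k=big(mask(img,lo,hi,box)); k=cv2.convexHull(k)[:,0] if hull else k
    f=circ(ray(I,k,z),r); print(n,f[0],"r",f[1],"rms",f[2],"rfree",circ(ray(I,k,z))[1])
cf("cap T",b,I,(108,150,100),(120,255,255),(346,222,370,246),.129)
cf("cap W",w,W,(108,150,60),(120,255,255),(175,80,220,126),.129)
cf("brush T",b,I,(10,70,155),(25,255,255),(392,230,410,250),.125)
cf("brush W",w,W,(10,40,60),(25,255,255),(265,100,302,138),.125)
cf("yel W",w,W,(20,50,60),(35,255,255),(230,40,292,105),.007,.036)
cf("red W",w,W,(0,110,30),(8,255,255),(260,95,310,145),.007,.029)
hsv=cv2.cvtColor(w,cv2.COLOR_BGR2HSV); print(hsv[118,284],hsv[139,285],hsv[68,260],hsv[95,260])
print("blue disc right edge W",ray(W,[(242,106)],.007)," lid W",ray(W,[(260,68)],.032))
c=np.array([(197,4),(344,41),(310,165),(180,135)]); P=ray(W,c,.012); print(P,[np.linalg.norm(P[i]-P[(i+1)%4]) for i in range(4)])
xb=(P[0]-P[3])+(P[1]-P[2]); xb/=np.linalg.norm(xb); yl=np.array([-xb[1],xb[0]]); Y=P.mean(0)+.022*xb
print(np.degrees(np.arctan2(xb[1],xb[0])),Y,Y-.052*xb+.045*yl,Y-.052*xb-.045*yl)
E
```

```text
cap T [ 0.4995 -0.2504] r 0.016593605590158843 rms 0.0005937268962197962 rfree 0.016593605590158843Traceback (most recent call last):
  File "<stdin>", line 8, in <module>
  File "<stdin>", line 5, in cf
  File "h.py", line 19, in big
    c,_=cv2.findContours(m,cv2.RETR_EXTERNAL,cv2.CHAIN_APPROX_NONE); return max(c,key=cv2.contourArea)[:,0,:]
                                                                            ~~~^^^^^^^^^^^^^^^^^^^^^^^
ValueError: max() iterable argument is empty
```

```bash
python3 - <<'E'
from h import *
b=cv2.imread("pics/top0.png"); I=env.camera_info("top")
w=cv2.imread("pics/w1.png"); W=dict(np.load("w1.npz"))
hsv=cv2.cvtColor(w,cv2.COLOR_BGR2HSV)
for p in [(200,104),(118,284),(284,118),(285,139),(260,68),(260,95),(232,115)]: print(p,hsv[p[1],p[0]])
def cf(n,img,I,lo,hi,box,z,r=None):
    try:
        k=cv2.convexHull(big(mask(img,lo,hi,box)))[:,0]
        f=circ(ray(I,k,z),r); print(n,f[0],"r",f[1],"rms",f[2],"rfree",circ(ray(I,k,z))[1])
    except ValueError: print(n,"none")
cf("cap W",w,W,(105,120,40),(125,255,255),(175,80,216,126),.129)
cf("brush T",b,I,(10,70,155),(25,255,255),(392,230,410,250),.125)
cf("brush W",w,W,(10,30,60),(25,255,255),(268,100,300,136),.125)
cf("yel W",w,W,(20,50,60),(35,255,255),(230,40,292,105),.007,.036)
cf("red W",w,W,(0,90,30),(8,255,255),(260,95,310,145),.007,.029)
print(" lid W",ray(W,[(260,68)],.032))
c=np.array([(197,4),(344,41),(310,165),(180,135)]); P=ray(W,c,.012); print(P,[np.linalg.norm(P[i]-P[(i+1)%4]) for i in range(4)])
xb=(P[0]-P[3])+(P[1]-P[2]); xb/=np.linalg.norm(xb); yl=np.array([-xb[1],xb[0]]); Y=P.mean(0)+.022*xb
print(np.degrees(np.arctan2(xb[1],xb[0])),Y,Y-.052*xb+.045*yl,Y-.052*xb-.045*yl)
E
```

```text
(200, 104) [111 142 165]
(118, 284) [ 26  11 184]
(284, 118) [ 19  68 192]
(285, 139) [  2 123 164]
(260, 68) [ 32  17 211]
(260, 95) [ 24  90 111]
(232, 115) [109  29  98]
cap W [ 0.4995 -0.2547] r 0.017155545076353355 rms 0.00018379320774428818 rfree 0.017155545076353355
brush T [ 0.4862 -0.3362] r 0.01119068938325746 rms 0.00021472576602290762 rfree 0.01119068938325746
brush W [ 0.4866 -0.3378] r 0.016455667478186844 rms 0.00013237101824540017 rfree 0.016455667478186844
yel W [ 0.5451 -0.3084] r 0.036 rms 0.0013543775015549353 rfree 0.03458363051784041
red W [ 0.4851 -0.3418] r 0.029 rms 0.0017202570740328478 rfree 0.026148427360243538
 lid W [[ 0.5462 -0.3092]]
[[ 0.621  -0.2315]
 [ 0.5808 -0.4153]
 [ 0.4232 -0.3772]
 [ 0.4641 -0.1958]] [np.float64(0.188207436829547), np.float64(0.16213818052972193), np.float64(0.18597883498763657), np.float64(0.16089872666786784)]
-13.189285991663105 [ 0.5437 -0.31  ] [ 0.5033 -0.2543] [ 0.4828 -0.3419]
```

Both views agree within about 3 mm. The can is at (0.500,-0.253), the brush at (0.486,-0.337), and the discs are Y (0.545,-0.308), B (0.504,-0.2535) and R (0.485,-0.341). Going for the can.

```bash
python3 -m jog '[{"grip":8.5,"travel":[3,-2.7,0],"twist":0},{"grip":8.5,"travel":[6,-5.4,0],"twist":0},{"grip":8.5,"travel":[8.75,-8,0],"twist":0},{"grip":8.5,"travel":[8.75,-8,4],"twist":0},{"grip":8.5,"travel":[8.75,-8,8],"twist":0},{"grip":8.5,"travel":[8.75,-8,12],"twist":0},{"grip":8.5,"travel":[8.75,-8,14],"twist":0},{"grip":8.5,"travel":[8.75,-8,14],"twist":0}]'
```

```text
time: 1.75
eef_pos: [0.4943, -0.2551, 0.1571]
tool_rot: [-179.7, 0.4, -0.0]
contact_force: [-0.4, -0.2, 0.7]
gripper_width: 0.085
gripper_force: 0.0
```

```bash
python3 -m jog '[{"grip":8.5,"travel":[0,0,3],"twist":0},{"grip":8.5,"travel":[0,0,5],"twist":0},{"grip":8.5,"travel":[0,0,5],"twist":0},{"grip":8.5,"travel":[0,0,5],"twist":0}]'; python3 - <<'E'
from h import *
w=env.camera_info("wrist"); f=env.grab_frame("wrist"); cv2.imwrite("pics/w2.png",f)
s=[]
for i in range(4): s.append(env.get_state()["eef_pos"]); env.grab_frame("wrist")
print(np.array(s),env.get_state()["tool_rot"])
E
```

```text
time: 2.15
eef_pos: [0.4973, -0.2574, 0.1127]
tool_rot: [180.0, -0.1, -0.0]
contact_force: [-0.1, 0.5, -0.0]
gripper_width: 0.0848
gripper_force: 0.0
[[ 0.4978 -0.2577  0.1133]
 [ 0.4979 -0.2578  0.1135]
 [ 0.4979 -0.2577  0.1134]
 [ 0.4978 -0.2575  0.1131]] [179.9123  -0.1086   0.0099]
```

View pics/w2.png

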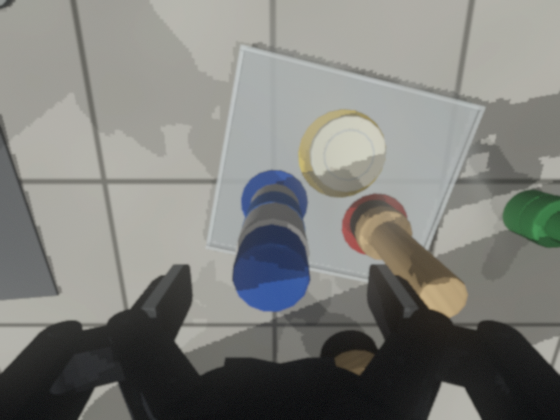

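The can's cap at (271,270) sits between the fingers, a few millimetres left of their centre line (col 279). The brush, leaning right at (440,285) from parallax, is clear of the right finger. I'll correct and grasp.

```bash
python3 -m jog '[{"grip":8.5,"travel":[0.2,-0.45,1],"twist":0},{"grip":8.5,"travel":[0.2,-0.45,3],"twist":0},{"grip":8.5,"travel":[0.2,-0.45,4.5],"twist":0},{"grip":8.5,"travel":[0.2,-0.45,4.5],"twist":0},{"grip":3.5,"travel":[0.2,-0.45,4.5],"twist":0},{"grip":3.5,"travel":[0.2,-0.45,4.5],"twist":0},{"grip":3.5,"travel":[0.2,-0.45,4.5],"twist":0},{"grip":3.5,"travel":[0.2,-0.45,4.5],"twist":0}]' 40
```

```text
time: 3.2
eef_pos: [0.4995, -0.253, 0.0674]
tool_rot: [179.9, -0.1, 0.0]
contact_force: [0.2, -0.1, 3.0]
gripper_width: 0.0414
gripper_force: 40.3
```

```bash
python3 -m jog '[{"grip":3.5,"travel":[0,0,0],"twist":0},{"grip":3.5,"travel":[0,0,0],"twist":0},{"grip":3.5,"travel":[0,0,0],"twist":0}]'
```

```text
time: 3.5
eef_pos: [0.4995, -0.2529, 0.0673]
tool_rot: [179.9, -0.1, 0.0]
contact_force: [0.3, -1.3, 6.1]
gripper_width: 0.0412
gripper_force: 40.6
```

```bash
python3 -m jog '[{"grip":3.5,"travel":[0,0,-2],"twist":0},{"grip":3.5,"travel":[0,0,-5],"twist":0},{"grip":3.5,"travel":[0.5,-2,-7],"twist":0},{"grip":3.5,"travel":[1.5,-6,-7],"twist":0},{"grip":3.5,"travel":[2.7,-10.5,-7],"twist":0},{"grip":3.5,"travel":[3.9,-15,-7],"twist":0},{"grip":3.5,"travel":[5,-19.5,-7],"twist":0},{"grip":3.5,"travel":[5.9,-23,-7],"twist":0}]'
```

```text
time: 4.3
eef_pos: [0.5573, -0.0194, 0.1358]
tool_rot: [-179.9, 0.1, 0.1]
contact_force: [0.6, -0.2, -0.8]
gripper_width: 0.0411
gripper_force: 40.5
```

```bash
python3 -m jog '[{"grip":3.5,"travel":[0.8,-3.2,0],"twist":0},{"grip":3.5,"travel":[1.3,-5.2,0],"twist":0},{"grip":3.5,"travel":[1.4,-5.7,0.5],"twist":0},{"grip":3.5,"travel":[1.4,-5.7,3],"twist":0},{"grip":3.5,"travel":[1.4,-5.7,5],"twist":0},{"grip":3.5,"travel":[1.4,-5.7,6],"twist":0},{"grip":3.5,"travel":[1.4,-5.7,6],"twist":0},{"grip":3.5,"travel":[1.4,-5.7,6],"twist":0}]'
```

```text
time: 5.1
eef_pos: [0.572, 0.0343, 0.0766]
tool_rot: [180.0, -0.0, -0.0]
contact_force: [0.7, 0.3, 0.1]
gripper_width: 0.0411
gripper_force: 40.5
```

```bash
python3 -m jog '[{"grip":3.5,"travel":[0,0,0.6],"twist":0},{"grip":3.5,"travel":[0,0,1.0],"twist":0},{"grip":3.5,"travel":[0,0,1.15],"twist":0},{"grip":3.5,"travel":[0,0,1.25],"twist":0},{"grip":3.5,"travel":[0,0,1.3],"twist":0},{"grip":3.5,"travel":[0,0,1.3],"twist":0}]'
```

```text
time: 5.7
eef_pos: [0.5719, 0.0348, 0.0634]
tool_rot: [180.0, -0.0, 0.0]
contact_force: [0.0, 0.3, -2.1]
gripper_width: 0.0408
gripper_force: 40.6
```

```bash
python3 -m jog '[{"grip":3.5,"travel":[0,0,0.05],"twist":0},{"grip":3.5,"travel":[0,0,0.05],"twist":0},{"grip":3.5,"travel":[0,0,0.05],"twist":0}]'
```

```text
time: 6.0
eef_pos: [0.5721, 0.0348, 0.0633]
tool_rot: [180.0, -0.0, 0.0]
contact_force: [-1.4, -0.1, 4.7]
gripper_width: 0.0405
gripper_force: 40.8
```

```bash
python3 -m jog '[{"grip":8,"travel":[0,0,0],"twist":0},{"grip":8,"travel":[0,0,0],"twist":0},{"grip":8,"travel":[0,0,0],"twist":0},{"grip":8,"travel":[0,0,-2],"twist":0},{"grip":8,"travel":[0,0,-6],"twist":0},{"grip":8,"travel":[0,0,-10],"twist":0},{"grip":8,"travel":[0,0,-12],"twist":0},{"grip":8,"travel":[0,0,-12],"twist":0}]'
```

```text
time: 6.8
eef_pos: [0.5742, 0.0345, 0.1868]
tool_rot: [179.9, -0.4, 0.0]
contact_force: [0.5, -0.0, -0.2]
gripper_width: 0.0799
gripper_force: 0.0
```

```bash
python3 -m jog '[{"grip":8.5,"travel":[-0.7,3,0],"twist":0},{"grip":8.5,"travel":[-1.8,8,0],"twist":0},{"grip":8.5,"travel":[-2.9,12.9,0],"twist":0},{"grip":8.5,"travel":[-4,17.8,0],"twist":0},{"grip":8.5,"travel":[-5.1,22.7,0],"twist":0},{"grip":8.5,"travel":[-6.2,27.6,0],"twist":0},{"grip":8.5,"travel":[-7.3,32.4,0],"twist":0},{"grip":8.5,"travel":[-8.2,35.5,0],"twist":0}]'; python3 - <<'E'
from h import *
f=env.grab_frame("scene"); g=env.grab_frame("wrist")
cv2.imwrite("pics/a3.png",np.hstack([f[130:280,130:430],cv2.resize(g[:,:],(200,150))])) 
E
```

```text
time: 7.6
eef_pos: [0.4881, -0.323, 0.1812]
tool_rot: [-180.0, 0.1, -0.1]
contact_force: [1.0, -0.1, 0.4]
gripper_width: 0.0851
gripper_force: 0.0
```

View pics/a3.png

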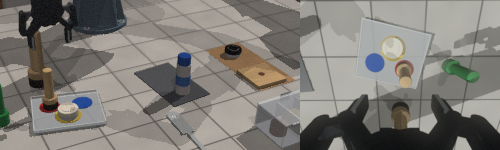

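The can stands upright on the mat at (183,75) in the composite, and the blue coaster is now exposed at (375,62). I'll refine the brush and the blue disc from the current wrist and top views.

```bash
python3 - <<'E'
from h import *
W=env.camera_info("wrist"); w=env.grab_frame("wrist"); I=env.camera_info("top"); t=env.grab_frame("top")
print(env.get_state()["eef_pos"])
def cf(n,img,I,lo,hi,box,z,r=None):
    try:
        k=cv2.convexHull(big(mask(img,lo,hi,box)))[:,0]
        f=circ(ray(I,k,z),r); print(n,f[0],"r",f[1],"rms",f[2],"rfree",circ(ray(I,k,z))[1], pix(I,[*f[0],z]))
    except ValueError: print(n,"none")
cf("blue T",t,I,(105,90,30),(125,255,255),(330,215,372,255),.007,.029)
cf("blue W",w,W,(105,90,30),(125,255,255),(170,130,260,240),.007,.029)
cf("yel W",w,W,(20,50,60),(35,255,255),(200,70,310,180),.007,.036)
p=pix(W,[.486,-.337,.125]); print(p); x,y=p.astype(int)
cf("brush W",w,W,(10,40,110),(25,255,255),(x-40,y-32,x+40,y+40),.125)
cv2.imwrite("pics/w4.png",w)
E
```

```text
[ 0.4889 -0.3201  0.1811]
blue T [ 0.5035 -0.2511] r 0.029 rms 0.0013852147993431963 rfree 0.027625427978797485 [347.3164 234.8676]
blue W [ 0.503  -0.2535] r 0.029 rms 0.0014049043515036977 rfree 0.027619593893586997 [212.2883 177.6008]
yel W [ 0.544  -0.3085] r 0.036 rms 0.0007834996762477534 rfree 0.03524071294580194 [263.4691 137.5124]
[297.2953 232.6773]
brush W [ 0.4932 -0.3342] r 0.017801372564364416 rms 0.0025443226482219396 rfree 0.017801372564364416 [293.3149 222.9885]
```

```bash
python3 -m jog '[{"grip":8.5,"travel":[-0.25,1.6,0],"twist":0},{"grip":8.5,"travel":[-0.25,1.6,1],"twist":0},{"grip":8.5,"travel":[-0.25,1.6,4],"twist":0},{"grip":8.5,"travel":[-0.25,1.6,7],"twist":0},{"grip":8.5,"travel":[-0.25,1.6,7],"twist":0},{"grip":8.5,"travel":[-0.25,1.6,7],"twist":0}]'; python3 - <<'E'
from h import *
g=env.grab_frame("wrist"); cv2.imwrite("pics/w5.png",g[120:420,60:500]); print(env.get_state()["eef_pos"])
E
```

```text
time: 8.4
eef_pos: [0.4873, -0.3352, 0.1123]
tool_rot: [-179.9, 0.1, 0.1]
contact_force: [1.1, 0.6, 0.5]
gripper_width: 0.0855
gripper_force: 0.0
[ 0.488  -0.3361  0.1136]
```

View pics/w5.png

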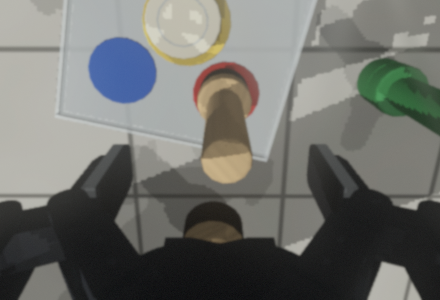

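The handle top at crop (227,160) is about 7 px right of the fingers' centre, which is 3–4 mm. I'll correct and grasp.

```bash
python3 -m jog '[{"grip":8.5,"travel":[-0.15,0.3,1],"twist":0},{"grip":8.5,"travel":[-0.15,0.3,3],"twist":0},{"grip":8.5,"travel":[-0.15,0.3,4.1],"twist":0},{"grip":8.5,"travel":[-0.15,0.3,4.1],"twist":0},{"grip":4,"travel":[-0.15,0.3,4.1],"twist":0},{"grip":3,"travel":[-0.15,0.3,4.1],"twist":0},{"grip":2,"travel":[-0.15,0.3,4.1],"twist":0},{"grip":2,"travel":[-0.15,0.3,4.1],"twist":0}]' 40
```

```text
time: 9.25
eef_pos: [0.4861, -0.3395, 0.0725]
tool_rot: [180.0, -0.0, 0.0]
contact_force: [0.1, -0.5, 0.5]
gripper_width: 0.0278
gripper_force: 0.0
```

```bash
python3 -m jog '[{"grip":2,"travel":[0,0,0],"twist":0},{"grip":2,"travel":[0,0,0],"twist":0},{"grip":2,"travel":[0,0,0],"twist":0},{"grip":2,"travel":[0,0,0],"twist":0}]'
```

```text
time: 9.65
eef_pos: [0.4862, -0.3395, 0.0725]
tool_rot: [180.0, -0.0, 0.0]
contact_force: [-0.6, 1.0, 5.3]
gripper_width: 0.025
gripper_force: 39.3
```

```bash
python3 -m jog '[{"grip":2,"travel":[0,0,-2],"twist":0},{"grip":2,"travel":[0,0,-5],"twist":0},{"grip":2,"travel":[-0.1,-2,-7],"twist":0},{"grip":2,"travel":[-0.4,-6,-7],"twist":0},{"grip":2,"travel":[-0.7,-10.7,-7],"twist":0},{"grip":2,"travel":[-1,-15.5,-7],"twist":0},{"grip":2,"travel":[-1.3,-20.3,-7],"twist":0},{"grip":2,"travel":[-1.6,-25,-7],"twist":0}]'
```

```text
time: 10.45
eef_pos: [0.4689, -0.0873, 0.1414]
tool_rot: [-180.0, 0.0, -0.0]
contact_force: [0.6, 0.1, -0.5]
gripper_width: 0.0247
gripper_force: 39.4
```

```bash
python3 -m jog '[{"grip":2,"travel":[-0.3,-4.5,0],"twist":0},{"grip":2,"travel":[-0.6,-8.5,0],"twist":0},{"grip":2,"travel":[-0.8,-11,0],"twist":0},{"grip":2,"travel":[-0.8,-11.4,2],"twist":0},{"grip":2,"travel":[-0.8,-11.4,4],"twist":0},{"grip":2,"travel":[-0.8,-11.4,5.5],"twist":0},{"grip":2,"travel":[-0.8,-11.4,6],"twist":0},{"grip":2,"travel":[-0.8,-11.4,6],"twist":0}]'
```

```text
time: 11.25
eef_pos: [0.4609, 0.0249, 0.081]
tool_rot: [-180.0, 0.1, -0.0]
contact_force: [-0.4, 0.4, -0.0]
gripper_width: 0.0251
gripper_force: 39.5
```

Target TCP z is 0.0685, so 12.5 mm to go.

```bash
python3 -m jog '[{"grip":2,"travel":[0,0,0.6],"twist":0},{"grip":2,"travel":[0,0,1.0],"twist":0},{"grip":2,"travel":[0,0,1.15],"twist":0},{"grip":2,"travel":[0,0,1.25],"twist":0},{"grip":2,"travel":[0,0,1.3],"twist":0},{"grip":2,"travel":[0,0,1.3],"twist":0},{"grip":2,"travel":[0,0,1.3],"twist":0}]'
```

```text
time: 11.95
eef_pos: [0.4619, 0.0248, 0.0689]
tool_rot: [180.0, -0.0, 0.0]
contact_force: [-0.7, -0.3, -0.5]
gripper_width: 0.0249
gripper_force: 39.5
```

```bash
python3 -m jog '[{"grip":2,"travel":[0,0,0.05],"twist":0},{"grip":2,"travel":[0,0,0.08],"twist":0},{"grip":2,"travel":[0,0,0.08],"twist":0}]'
```

```text
time: 12.25
eef_pos: [0.4621, 0.0248, 0.0685]
tool_rot: [180.0, -0.0, 0.0]
contact_force: [-1.6, 0.6, 5.1]
gripper_width: 0.0252
gripper_force: 39.9
```

```bash
python3 -m jog '[{"grip":6,"travel":[0,0,0],"twist":0},{"grip":6,"travel":[0,0,0],"twist":0},{"grip":6,"travel":[0,0,0],"twist":0},{"grip":6,"travel":[0,0,-2],"twist":0},{"grip":6,"travel":[0,0,-6],"twist":0},{"grip":8,"travel":[0,0,-10],"twist":0},{"grip":8,"travel":[0,0,-12],"twist":0},{"grip":8,"travel":[0,0,-12],"twist":0}]'
```

```text
time: 13.05
eef_pos: [0.4641, 0.0244, 0.1914]
tool_rot: [179.9, -0.4, 0.0]
contact_force: [-0.2, -0.2, 0.2]
gripper_width: 0.0797
gripper_force: 0.0
```

```bash
python3 -m jog '[{"grip":8.5,"travel":[0.7,3,0],"twist":0},{"grip":8.5,"travel":[2,7.8,0],"twist":0},{"grip":8.5,"travel":[3.2,12.6,0],"twist":0},{"grip":8.5,"travel":[4.4,17.4,0],"twist":0},{"grip":8.5,"travel":[5.6,22.2,0],"twist":0},{"grip":8.5,"travel":[6.8,27,0],"twist":0},{"grip":8.5,"travel":[8,31.6,0],"twist":0},{"grip":8.5,"travel":[8.3,33.2,0],"twist":0}]'; python3 - <<'E'
from h import *
f=env.grab_frame("scene"); W=env.camera_info("wrist"); g=env.grab_frame("wrist"); s=env.get_state(); print(s["eef_pos"])
cv2.imwrite("pics/w6.png",g); np.savez("w6.npz",**W)
cv2.imwrite("pics/a6.png",np.hstack([cv2.resize(f[130:280,130:430],(400,200)),cv2.resize(g,(267,200))]))
t=env.grab_frame("top"); cv2.imwrite("pics/t6.png",t)
E
```

```text
time: 13.85
eef_pos: [0.5444, -0.3113, 0.1859]
tool_rot: [180.0, 0.1, -0.2]
contact_force: [-0.1, 0.2, -1.0]
gripper_width: 0.085
gripper_force: 0.0
[ 0.544  -0.3091  0.1859]
```

View pics/a6.png

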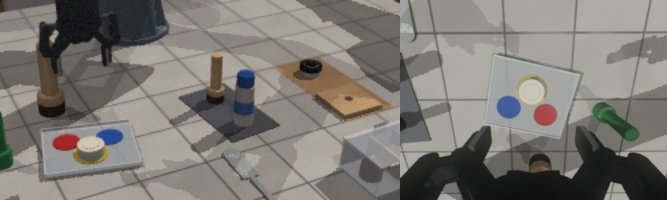

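The can and brush both stand upright on the mat, and the tin sits alone on the yellow disc in front of them at (90,150). I'll measure the discs and the lid now that they're uncovered.

```bash
python3 - <<'E'
from h import *
w=cv2.imread("pics/w6.png"); W=dict(np.load("w6.npz")); t=cv2.imread("pics/t6.png"); I=env.camera_info("top")
def cf(n,img,I,lo,hi,c,h,z):
    u,v=pix(I,[*c,z]).astype(int)
    try:
        k=cv2.convexHull(big(mask(img,lo,hi,(u-h,v-h,u+h,v+h))))[:,0]
        f=circ(ray(I,k,z)); print(n,f, pix(I,[*f[0],z]))
    except ValueError: print(n,"none")
B,R,Y=(.503,-.2525),(.485,-.341),(.545,-.308)
for nm,im,C,h in(("W",w,W,45),("T",t,I,22)):
    cf("blue "+nm,im,C,(105,80,30),(125,255,255),B,h,.007)
    cf("red "+nm,im,C,(0,80,30),(8,255,255),R,h,.007)
    cf("yel "+nm,im,C,(20,45,60),(35,255,255),Y,h+3,.007)
    cf("lid "+nm,im,C,(20,5,165),(60,45,255),(.546,-.308),h,.031)
    cf("black "+nm,im,C,(0,0,0),(180,255,60),(.442,.312),h,.012)
E
```

```text
blue W (array([ 0.504 , -0.2533]), np.float64(0.027763492653620256), np.float64(9.396083609665308e-05)) [227.3694 225.444 ]
red W (array([ 0.4839, -0.3405]), np.float64(0.02779919565390632), np.float64(0.00011638663217062738)) [304.3483 241.6679]
yel W (array([ 0.5441, -0.3083]), np.float64(0.035508293531370694), np.float64(0.00022774411106940746)) [275.9106 190.4838]
lid W (array([ 0.5473, -0.3084]), np.float64(0.02718236397894665), np.float64(0.00020858736624786934)) [275.6864 192.9003]
black W (array([ 0.3851, -0.2987]), np.float64(0.0036803680920828087), np.float64(1.238428957474336e-09)) [269.     318.0001]
blue T (array([ 0.5031, -0.2515]), np.float64(0.028138766387475866), np.float64(0.0005022255045410885)) [347.5168 235.0503]
red T none
yel T (array([ 0.5445, -0.2998]), np.float64(0.03026300245202737), np.float64(0.0030626389255683614)) [367.8339 216.7786]
lid T (array([ 0.5418, -0.2933]), np.float64(0.016526814453331498), np.float64(0.002374255125598588)) [367.4178 217.1192]
black T (array([0.4412, 0.3144]), np.float64(0.02782296502758979), np.float64(0.0008493120580499533)) [ 97.659  266.2306]
```

Everything is consistent: B–R is 89.5 mm and Y to the front row is 51 mm. Grasping the neutral tin at (0.547,-0.3084).

```bash
python3 -m jog '[{"grip":8.5,"travel":[0.3,-0.1,3],"twist":0},{"grip":8.5,"travel":[0.3,-0.1,7],"twist":0},{"grip":8.5,"travel":[0.3,-0.1,11],"twist":0},{"grip":8.5,"travel":[0.3,-0.1,14],"twist":0},{"grip":8.5,"travel":[0.3,-0.1,15],"twist":0},{"grip":8.5,"travel":[0.3,-0.1,15],"twist":0}]'
```

```text
time: 14.6
eef_pos: [0.5467, -0.3037, 0.0363]
tool_rot: [-179.8, 0.2, 0.1]
contact_force: [-0.5, 0.2, 1.1]
gripper_width: 0.0856
gripper_force: 0.0
```

```bash
python3 -m jog '[{"grip":8.5,"travel":[0,0.5,0.3],"twist":0},{"grip":8.5,"travel":[0,0.5,1.3],"twist":0},{"grip":8.5,"travel":[0,0.5,2.3],"twist":0},{"grip":8.5,"travel":[0,0.5,2.6],"twist":0},{"grip":8.5,"travel":[0,0.5,2.6],"twist":0}]'
```

```text
time: 15.1
eef_pos: [0.5473, -0.3108, 0.0112]
tool_rot: [-179.9, 0.1, -0.0]
contact_force: [0.1, -0.2, 1.1]
gripper_width: 0.0851
gripper_force: 0.0
```

```bash
python3 -m jog '[{"grip":8.5,"travel":[0,-0.2,0.1],"twist":0},{"grip":7,"travel":[0,-0.2,0.1],"twist":0},{"grip":6.2,"travel":[0,-0.2,0.1],"twist":0},{"grip":5.8,"travel":[0,-0.2,0.1],"twist":0},{"grip":5,"travel":[0,-0.2,0.1],"twist":0},{"grip":5,"travel":[0,-0.2,0.1],"twist":0},{"grip":5,"travel":[0,-0.2,0.1],"twist":0},{"grip":5,"travel":[0,-0.2,0.1],"twist":0}]' 40
```

```text
time: 15.9
eef_pos: [0.5483, -0.3095, 0.0117]
tool_rot: [180.0, -0.1, 0.0]
contact_force: [-0.3, 1.1, 6.3]
gripper_width: 0.0547
gripper_force: 42.7
```

```bash
python3 -m jog '[{"grip":5,"travel":[0,0,-1],"twist":0},{"grip":5,"travel":[0,0,-3],"twist":0},{"grip":5,"travel":[0,0,-6],"twist":0},{"grip":5,"travel":[0,0,-10],"twist":0},{"grip":5,"travel":[0,0,-14],"twist":0},{"grip":5,"travel":[0.2,-2,-17],"twist":0},{"grip":5,"travel":[0.6,-6,-18],"twist":0},{"grip":5,"travel":[1,-10.5,-18],"twist":0}]'
```

```text
time: 16.7
eef_pos: [0.5588, -0.2049, 0.1941]
tool_rot: [179.8, -0.2, -0.1]
contact_force: [0.6, 1.0, -1.3]
gripper_width: 0.0544
gripper_force: 42.4
```

```bash
python3 -m jog '[{"grip":5,"travel":[0.4,-4.8,0],"twist":0},{"grip":5,"travel":[0.9,-9.6,0],"twist":0},{"grip":5,"travel":[1.3,-14.4,0],"twist":0},{"grip":5,"travel":[1.8,-19.2,0],"twist":0},{"grip":5,"travel":[2.3,-24,0],"twist":0},{"grip":5,"travel":[2.8,-28.8,0],"twist":0},{"grip":5,"travel":[3.3,-33.6,0],"twist":0},{"grip":5,"travel":[3.6,-38,0],"twist":0}]'
```

```text
time: 17.5
eef_pos: [0.5934, 0.178, 0.1912]
tool_rot: [180.0, 0.0, 0.0]
contact_force: [-0.1, -0.1, -1.3]
gripper_width: 0.0545
gripper_force: 42.4
```

```bash
python3 -m jog '[{"grip":5,"travel":[0.4,-4.5,0],"twist":0},{"grip":5,"travel":[0.8,-9,0],"twist":0},{"grip":5,"travel":[1.1,-12,0],"twist":0},{"grip":5,"travel":[1.15,-12.6,2],"twist":0},{"grip":5,"travel":[1.15,-12.6,5],"twist":0},{"grip":5,"travel":[1.15,-12.6,8],"twist":0},{"grip":5,"travel":[1.15,-12.6,9],"twist":0},{"grip":5,"travel":[1.15,-12.6,9],"twist":0}]'; python3 - <<'E'
from h import *
W=env.camera_info("wrist"); g=env.grab_frame("wrist"); print(env.get_state()["eef_pos"])
cv2.imwrite("pics/w7.png",g); np.savez("w7.npz",**W)
E
```

```text
time: 18.3
eef_pos: [0.6037, 0.3012, 0.0989]
tool_rot: [179.9, 0.2, 0.0]
contact_force: [-0.7, -0.0, -0.9]
gripper_width: 0.0543
gripper_force: 42.4
[0.6051 0.3016 0.101 ]
```

View pics/w7.png

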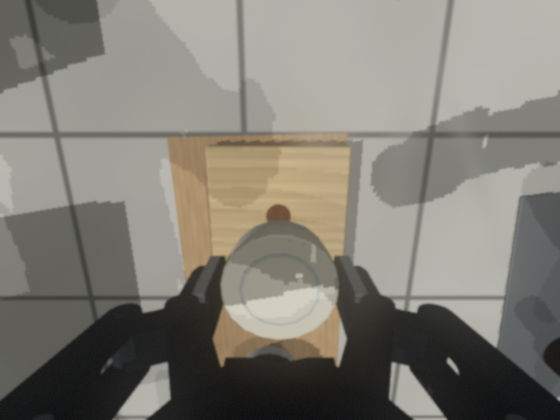

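The tin is held level between the pads. The dot shows at (278,214), and the board's back corners are at (207,146) and (349,146).

```bash
python3 - <<'E'
from h import *
W=dict(np.load("pics/../w7.npz")); P=ray(W,[(207,146),(349,146),(278,214)],.012); print(P, np.linalg.norm(P[0]-P[1]))
d=P[0]-P[1]; d/=np.linalg.norm(d); n=np.array([-d[1],d[0]]); print("centre",P[:2].mean(0)+.055*n)
g=cv2.imread("pics/w7.png"); k=big(mask(g,(0,60,40),(14,255,140),(260,198,298,226))); top=k[k[:,1].argmin()]; print("dot top",top,ray(W,[top],.012)-[.01,0], "width",ray(W,[[k[:,0].min(),214],[k[:,0].max(),214]],.012))
E
```

```text
[[0.6587 0.3545]
 [0.6587 0.2491]
 [0.6057 0.3019]] 0.10533998913900089
centre [0.6037 0.3018]
dot top [277 205] [[0.6031 0.3026]] width [[0.6057 0.3106]
 [0.6057 0.2931]]
```

```bash
python3 -m jog '[{"grip":5,"travel":[0,-0.1,2],"twist":0},{"grip":5,"travel":[0,-0.1,5],"twist":0},{"grip":5,"travel":[0,-0.1,6.5],"twist":0},{"grip":5,"travel":[0,-0.1,7.3],"twist":0},{"grip":5,"travel":[0,-0.1,7.8],"twist":0},{"grip":5,"travel":[0,-0.1,7.8],"twist":0},{"grip":5,"travel":[0,-0.1,7.8],"twist":0}]'
```

```text
time: 19.05
eef_pos: [0.6061, 0.3031, 0.0243]
tool_rot: [-180.0, -0.1, 0.0]
contact_force: [-0.5, -0.2, -0.0]
gripper_width: 0.0545
gripper_force: 42.4
```

```bash
python3 -m jog '[{"grip":5,"travel":[-0.1,0,0.4],"twist":0},{"grip":5,"travel":[-0.1,0,0.6],"twist":0},{"grip":5,"travel":[-0.1,0,0.7],"twist":0},{"grip":5,"travel":[-0.1,0,0.7],"twist":0},{"grip":5,"travel":[-0.1,0,0.7],"twist":0}]'
```

```text
time: 19.55
eef_pos: [0.6043, 0.3029, 0.0167]
tool_rot: [180.0, 0.0, 0.0]
contact_force: [-2.9, -1.0, 5.8]
gripper_width: 0.0546
gripper_force: 42.9
```

```bash
python3 -m jog '[{"grip":7,"travel":[0,0,0],"twist":0},{"grip":8.5,"travel":[0,0,0],"twist":0},{"grip":8.5,"travel":[0,0,0],"twist":0},{"grip":8.5,"travel":[0,0,-1],"twist":0},{"grip":8.5,"travel":[0,0,-4],"twist":0},{"grip":8.5,"travel":[0,0,-8],"twist":0},{"grip":8.5,"travel":[-3,0,-12],"twist":0},{"grip":8.5,"travel":[-7,0,-15],"twist":0}]'
```

```text
time: 20.35
eef_pos: [0.5359, 0.3028, 0.1697]
tool_rot: [-179.9, -0.3, -0.1]
contact_force: [0.4, 0.5, 0.8]
gripper_width: 0.085
gripper_force: 0.0
```

```bash
python3 -m jog '[{"grip":8.5,"travel":[-4,-0.3,0],"twist":0},{"grip":8.5,"travel":[-8,-0.6,0],"twist":0},{"grip":8.5,"travel":[-10.5,-1,0],"twist":0},{"grip":8.5,"travel":[-10.5,-1,0],"twist":0},{"grip":8.5,"travel":[-10.5,-1,0],"twist":0}]'; python3 - <<'E'
from h import *
W=env.camera_info("wrist"); g=env.grab_frame("wrist"); print(env.get_state()["eef_pos"])
cv2.imwrite("pics/w8.png",g); np.savez("w8.npz",**W)
def cf(n,img,I,lo,hi,c,h,z):
    u,v=pix(I,[*c,z]).astype(int)
    k=cv2.convexHull(big(mask(img,lo,hi,(u-h,v-h,u+h,v+h))))[:,0]
    f=circ(ray(I,k,z)); print(n,f, pix(I,[*f[0],z]))
cf("lid",g,W,(20,0,120),(60,50,255),(.604,.303),45,.036)
cf("black",g,W,(0,0,0),(180,255,60),(.4415,.312),50,.024)
E
```

```text
time: 20.85
eef_pos: [0.4296, 0.3131, 0.167]
tool_rot: [-180.0, -0.1, 0.1]
contact_force: [0.5, 0.5, -0.1]
gripper_width: 0.0849
gripper_force: 0.0
[0.4302 0.313  0.1669]Traceback (most recent call last):
  File "<stdin>", line 8, in <module>
  File "<stdin>", line 6, in cf
  File "h.py", line 19, in big
    c,_=cv2.findContours(m,cv2.RETR_EXTERNAL,cv2.CHAIN_APPROX_NONE); return max(c,key=cv2.contourArea)[:,0,:]
                                                                            ~~~^^^^^^^^^^^^^^^^^^^^^^^
ValueError: max() iterable argument is empty
```

View pics/w8.png

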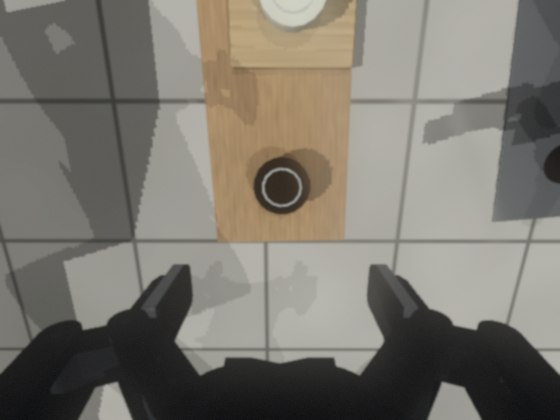

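The black tin's ring is centred at (282,186), and the neutral tin sits on the board at the top (293,0).

```bash
python3 - <<'E'
from h import *
W=dict(np.load("w8.npz")); g=cv2.imread("pics/w8.png"); I=env.camera_info("top"); t=env.grab_frame("top"); cv2.imwrite("pics/t8.png",t)
print(ray(W,[(282,186)],.025))
k=cv2.convexHull(big(mask(g,(0,0,0),(180,255,70),(245,148,318,222))))[:,0]; print(circ(ray(W,k,.024)))
m=mask(t,(20,0,120),(60,70,255),(92,180,120,212))
print(cv2.countNonZero(m)); 
if m.any(): k=cv2.convexHull(big(m))[:,0]; print("neutral T",circ(ray(I,k,.036)))
E
```

```text
[[0.4429 0.3104]]
(array([0.4416, 0.3112]), np.float64(0.015496005481113788), np.float64(0.0001568216557808848))
444
neutral T (array([0.6029, 0.3038]), np.float64(0.027814767661715024), np.float64(0.0006189508083343622))
```

The neutral tin is within about 1.5 mm of the dot, in the same camera. Next the black tin at (0.4425,0.311).

```bash
python3 -m jog '[{"grip":8.5,"travel":[1.25,0.2,2],"twist":0},{"grip":8.5,"travel":[1.25,0.2,6],"twist":0},{"grip":8.5,"travel":[1.25,0.2,10],"twist":0},{"grip":8.5,"travel":[1.25,0.2,13],"twist":0},{"grip":8.5,"travel":[1.25,0.2,14],"twist":0},{"grip":8.5,"travel":[1.25,0.2,14],"twist":0},{"grip":8.5,"travel":[1.25,0.2,14],"twist":0}]'
```

```text
time: 21.65
eef_pos: [0.4432, 0.3111, 0.0272]
tool_rot: [-180.0, -0.1, -0.0]
contact_force: [0.7, 0.4, -0.2]
gripper_width: 0.0848
gripper_force: 0.0
```

```bash
python3 -m jog '[{"grip":8.5,"travel":[0,0,1],"twist":0},{"grip":8.5,"travel":[0,0,1.9],"twist":0},{"grip":8.5,"travel":[0,0,2.2],"twist":0},{"grip":8.5,"travel":[0,0,2.2],"twist":0},{"grip":6.2,"travel":[0,0,2.2],"twist":0},{"grip":5.8,"travel":[0,0,2.2],"twist":0},{"grip":5,"travel":[0,0,2.2],"twist":0},{"grip":5,"travel":[0,0,2.2],"twist":0}]' 40
```

```text
time: 22.45
eef_pos: [0.4422, 0.311, 0.0047]
tool_rot: [-180.0, -0.0, 0.0]
contact_force: [-2.3, -0.3, 5.3]
gripper_width: 0.0541
gripper_force: 42.4
```

```bash
python3 -m jog '[{"grip":5,"travel":[0,0,0],"twist":0},{"grip":5,"travel":[0,0,0],"twist":0},{"grip":5,"travel":[0,0,0],"twist":0}]'
```

```text
time: 22.75
eef_pos: [0.4421, 0.311, 0.0047]
tool_rot: [-180.0, -0.0, 0.0]
contact_force: [-1.6, -0.6, 5.9]
gripper_width: 0.0546
gripper_force: 42.4
```

```bash
python3 -m jog '[{"grip":5,"travel":[0,0,-1],"twist":0},{"grip":5,"travel":[0,0,-4],"twist":0},{"grip":5,"travel":[0,0,-8],"twist":0},{"grip":5,"travel":[0,0,-12],"twist":0},{"grip":5,"travel":[0,0,-16],"twist":0},{"grip":5,"travel":[0.2,2,-18.5],"twist":0},{"grip":5,"travel":[0.8,6,-19],"twist":0},{"grip":5,"travel":[1.6,10.5,-19],"twist":0}]'
```

```text
time: 23.55
eef_pos: [0.4584, 0.2057, 0.1964]
tool_rot: [-179.9, -0.2, 0.2]
contact_force: [0.6, -0.9, -0.9]
gripper_width: 0.0546
gripper_force: 42.5
```

```bash
python3 -m jog '[{"grip":5,"travel":[0.8,4.7,0],"twist":0},{"grip":5,"travel":[1.6,9.4,0],"twist":0},{"grip":5,"travel":[2.4,14.1,0],"twist":0},{"grip":5,"travel":[3.2,18.8,0],"twist":0},{"grip":5,"travel":[4,23.5,0],"twist":0},{"grip":5,"travel":[4.8,28.2,0],"twist":0},{"grip":5,"travel":[5.6,33,0],"twist":0},{"grip":5,"travel":[6.4,37.5,0],"twist":0}]'
```

```text
time: 24.35
eef_pos: [0.5216, -0.1714, 0.1945]
tool_rot: [180.0, -0.0, -0.0]
contact_force: [0.7, -0.2, -0.8]
gripper_width: 0.0545
gripper_force: 42.5
```

Remaining: dx +2.2, tool y +13.7.

```bash
python3 -m jog '[{"grip":5,"travel":[0.7,4.5,0],"twist":0},{"grip":5,"travel":[1.4,9,0],"twist":0},{"grip":5,"travel":[2,12.5,1],"twist":0},{"grip":5,"travel":[2.2,13.7,4],"twist":0},{"grip":5,"travel":[2.2,13.7,8],"twist":0},{"grip":5,"travel":[2.2,13.7,12],"twist":0},{"grip":5,"travel":[2.2,13.7,14.5],"twist":0},{"grip":5,"travel":[2.2,13.7,14.5],"twist":0}]'
```

```text
time: 25.15
eef_pos: [0.5408, -0.3039, 0.0446]
tool_rot: [-179.7, 0.4, -0.0]
contact_force: [-0.5, 0.5, -1.1]
gripper_width: 0.0544
gripper_force: 42.5
```

```bash
python3 -m jog '[{"grip":5,"travel":[0,0,0],"twist":0},{"grip":5,"travel":[0,0,0],"twist":0}]'
```

```text
time: 25.35
eef_pos: [0.5452, -0.3072, 0.0514]
tool_rot: [179.9, -0.2, 0.0]
contact_force: [0.6, 0.9, -0.6]
gripper_width: 0.0547
gripper_force: 42.5
```

```bash
python3 -m jog '[{"grip":5,"travel":[-0.1,0.1,1.2],"twist":0},{"grip":5,"travel":[-0.1,0.1,2.4],"twist":0},{"grip":5,"travel":[-0.1,0.1,3.0],"twist":0},{"grip":5,"travel":[-0.1,0.1,3.2],"twist":0},{"grip":5,"travel":[-0.1,0.1,3.2],"twist":0},{"grip":5,"travel":[-0.1,0.1,3.2],"twist":0}]'
```

```text
time: 25.95
eef_pos: [0.543, -0.3073, 0.0171]
tool_rot: [180.0, -0.0, 0.0]
contact_force: [-0.3, -0.0, -0.3]
gripper_width: 0.0547
gripper_force: 42.5
```

```bash
python3 -m jog '[{"grip":5,"travel":[0.05,0.1,0.3],"twist":0},{"grip":5,"travel":[0.05,0.1,0.45],"twist":0},{"grip":5,"travel":[0.05,0.1,0.53],"twist":0},{"grip":5,"travel":[0.05,0.1,0.56],"twist":0},{"grip":5,"travel":[0.05,0.1,0.56],"twist":0},{"grip":5,"travel":[0.05,0.1,0.56],"twist":0}]'
```

```text
time: 26.55
eef_pos: [0.5433, -0.3082, 0.0117]
tool_rot: [180.0, 0.0, 0.0]
contact_force: [-2.2, 0.9, 3.7]
gripper_width: 0.0547
gripper_force: 42.9
```

```bash
python3 -m jog '[{"grip":7,"travel":[0,0,0],"twist":0},{"grip":8.5,"travel":[0,0,0],"twist":0},{"grip":8.5,"travel":[0,0,0],"twist":0},{"grip":8.5,"travel":[0,0,-1],"twist":0},{"grip":8.5,"travel":[0,0,-5],"twist":0},{"grip":8.5,"travel":[0,0,-10],"twist":0},{"grip":8.5,"travel":[0,0,-14],"twist":0},{"grip":8.5,"travel":[0,0,-17.5],"twist":0}]'
```

```text
time: 27.35
eef_pos: [0.5438, -0.3086, 0.19]
tool_rot: [179.9, -0.1, 0.0]
contact_force: [1.3, 0.7, -0.1]
gripper_width: 0.0852
gripper_force: 0.0
```

```bash
python3 -m jog '[{"grip":8.5,"travel":[0,0,0],"twist":0},{"grip":8.5,"travel":[0,0,0],"twist":0}]'; python3 - <<'E'
from h import *
W=env.camera_info("wrist"); g=env.grab_frame("wrist"); print(env.get_state()["eef_pos"])
cv2.imwrite("pics/w9.png",g)
def cf(n,img,I,lo,hi,c,h,z):
    u,v=pix(I,[*c,z]).astype(int); m=mask(img,lo,hi,(u-h,v-h,u+h,v+h))
    if not m.any(): print(n,"none"); return
    k=cv2.convexHull(big(m))[:,0]; print(n,circ(ray(I,k,z)))
cf("yel",g,W,(20,45,60),(35,255,255),(.544,-.308),50,.007)
cf("black",g,W,(0,0,0),(180,255,60),(.544,-.308),50,.031)
E
```

```text
time: 27.55
eef_pos: [0.5439, -0.3086, 0.1881]
tool_rot: [179.9, -0.1, 0.0]
contact_force: [-0.2, 0.4, -1.3]
gripper_width: 0.0848
gripper_force: 0.0
[ 0.543  -0.308   0.1863]
yel (array([ 0.5443, -0.3082]), np.float64(0.0353210652047713), np.float64(0.0002259743069639562))
black (array([ 0.5429, -0.3082]), np.float64(0.014918172956962357), np.float64(0.00017620026957770304))
```

The black tin is within 1.5 mm of the yellow disc's centre. Back to the can.

```bash
python3 -m jog '[{"grip":8.5,"travel":[0.3,-3,0],"twist":0},{"grip":8.5,"travel":[0.7,-7.8,0],"twist":0},{"grip":8.5,"travel":[1.1,-12.6,0],"twist":0},{"grip":8.5,"travel":[1.5,-17.4,0],"twist":0},{"grip":8.5,"travel":[1.9,-22.2,0],"twist":0},{"grip":8.5,"travel":[2.3,-27,0],"twist":0},{"grip":8.5,"travel":[2.7,-31.8,0],"twist":0},{"grip":8.5,"travel":[2.9,-34.3,0],"twist":0}]'
```

```text
time: 28.4
eef_pos: [0.5706, 0.0387, 0.1842]
tool_rot: [-179.9, 0.2, 0.2]
contact_force: [0.8, -0.3, -0.1]
gripper_width: 0.085
gripper_force: 0.0
```

```bash
python3 -m jog '[{"grip":8.5,"travel":[0,0,0],"twist":0},{"grip":8.5,"travel":[0,0,2],"twist":0},{"grip":8.5,"travel":[0,0,4],"twist":0},{"grip":8.5,"travel":[0,0,4],"twist":0},{"grip":8.5,"travel":[0,0,4],"twist":0}]'; python3 - <<'E'
from h import *
W=env.camera_info("wrist"); g=env.grab_frame("wrist"); print(env.get_state()["eef_pos"])
cv2.imwrite("pics/w10.png",g)
u,v=pix(W,[.572,.035,.125]).astype(int); print(u,v)
k=cv2.convexHull(big(mask(g,(105,110,40),(125,255,255),(max(u-55,0),v-45,u+55,v+45))))[:,0]; print(circ(ray(W,k,.125)))
E
```

```text
time: 28.9
eef_pos: [0.5715, 0.0341, 0.1454]
tool_rot: [-180.0, 0.2, -0.0]
contact_force: [0.4, 1.0, 0.9]
gripper_width: 0.0849
gripper_force: 0.0
[0.5722 0.0341 0.1464]
277 251
(array([0.5765, 0.0339]), np.float64(0.01989142522395133), np.float64(0.001219073184272474))
```

```bash
python3 -m jog '[{"grip":8.5,"travel":[0,-0.05,2],"twist":0},{"grip":8.5,"travel":[0,-0.05,5],"twist":0},{"grip":8.5,"travel":[0,-0.05,7.5],"twist":0},{"grip":8.5,"travel":[0,-0.05,8.2],"twist":0},{"grip":8.5,"travel":[0,-0.05,8.2],"twist":0},{"grip":8.5,"travel":[0,-0.05,8.2],"twist":0},{"grip":6,"travel":[0,-0.05,8.2],"twist":0},{"grip":4.6,"travel":[0,-0.05,8.2],"twist":0}]'
```

```text
time: 29.75
eef_pos: [0.5733, 0.0352, 0.0659]
tool_rot: [180.0, -0.1, 0.0]
contact_force: [-0.0, 0.1, 0.2]
gripper_width: 0.0586
gripper_force: 0.0
```

```bash
python3 -m jog '[{"grip":3.5,"travel":[0,0,0],"twist":0},{"grip":3.5,"travel":[0,0,0],"twist":0},{"grip":3.5,"travel":[0,0,0],"twist":0},{"grip":3.5,"travel":[0,0,0],"twist":0},{"grip":3.5,"travel":[0,0,0],"twist":0}]' 40
```

```text
time: 30.25
eef_pos: [0.573, 0.0351, 0.0654]
tool_rot: [180.0, -0.1, 0.0]
contact_force: [-1.1, -1.3, 6.6]
gripper_width: 0.041
gripper_force: 40.0
```

```bash
python3 -m jog '[{"grip":3.5,"travel":[0,0,-2],"twist":0},{"grip":3.5,"travel":[0,0,-5],"twist":0},{"grip":3.5,"travel":[-0.5,2,-7],"twist":0},{"grip":3.5,"travel":[-1.5,6,-7],"twist":0},{"grip":3.5,"travel":[-2.6,10.5,-7],"twist":0},{"grip":3.5,"travel":[-3.7,15,-7],"twist":0},{"grip":3.5,"travel":[-4.8,19.5,-7],"twist":0},{"grip":3.5,"travel":[-5.6,23,-7],"twist":0}]'
```

```text
time: 31.05
eef_pos: [0.5152, -0.1968, 0.1342]
tool_rot: [180.0, 0.0, -0.0]
contact_force: [0.7, 0.9, -0.3]
gripper_width: 0.041
gripper_force: 40.7
```

```bash
python3 -m jog '[{"grip":3.5,"travel":[-0.7,3,0],"twist":0},{"grip":3.5,"travel":[-1.2,5,0],"twist":0},{"grip":3.5,"travel":[-1.3,5.8,0.5],"twist":0},{"grip":3.5,"travel":[-1.3,5.8,2.5],"twist":0},{"grip":3.5,"travel":[-1.3,5.8,4],"twist":0},{"grip":3.5,"travel":[-1.3,5.8,4.5],"twist":0},{"grip":3.5,"travel":[-1.3,5.8,4.5],"twist":0},{"grip":3.5,"travel":[-1.3,5.8,4.5],"twist":0}]'
```

```text
time: 31.85
eef_pos: [0.5037, -0.2523, 0.0896]
tool_rot: [180.0, -0.0, 0.1]
contact_force: [-0.6, 0.7, -0.0]
gripper_width: 0.0409
gripper_force: 40.7
```

Target TCP is (0.5045,-0.2533,0.0694): 20 mm down and +1 mm in tool y.

```bash
python3 -m jog '[{"grip":3.5,"travel":[0.05,0.1,0.7],"twist":0},{"grip":3.5,"travel":[0.05,0.1,1.3],"twist":0},{"grip":3.5,"travel":[0.05,0.1,1.65],"twist":0},{"grip":3.5,"travel":[0.05,0.1,1.8],"twist":0},{"grip":3.5,"travel":[0.05,0.1,1.9],"twist":0},{"grip":3.5,"travel":[0.05,0.1,1.9],"twist":0},{"grip":3.5,"travel":[0.05,0.1,1.9],"twist":0}]'
```

```text
time: 32.55
eef_pos: [0.5039, -0.2538, 0.0705]
tool_rot: [180.0, -0.0, 0.0]
contact_force: [-0.8, 0.2, -0.6]
gripper_width: 0.0408
gripper_force: 40.7
```

```bash
python3 -m jog '[{"grip":3.5,"travel":[0,0,0.06],"twist":0},{"grip":3.5,"travel":[0,0,0.12],"twist":0},{"grip":3.5,"travel":[0,0,0.14],"twist":0},{"grip":3.5,"travel":[0,0,0.14],"twist":0}]'
```

```text
time: 32.95
eef_pos: [0.504, -0.2539, 0.0694]
tool_rot: [180.0, -0.0, 0.0]
contact_force: [-0.6, 0.9, 3.9]
gripper_width: 0.0409
gripper_force: 41.1
```

```bash
python3 -m jog '[{"grip":7.5,"travel":[0,0,0],"twist":0},{"grip":7.5,"travel":[0,0,0],"twist":0},{"grip":7.5,"travel":[0,0,0],"twist":0},{"grip":7.5,"travel":[0,0,-2],"twist":0},{"grip":7.5,"travel":[0,0,-6],"twist":0},{"grip":7.5,"travel":[0,0,-10],"twist":0},{"grip":7.5,"travel":[0,0,-12],"twist":0},{"grip":7.5,"travel":[0,0,-12],"twist":0}]'
```

```text
time: 33.75
eef_pos: [0.5058, -0.2552, 0.1931]
tool_rot: [179.7, -0.3, 0.0]
contact_force: [-0.1, -0.3, 0.1]
gripper_width: 0.0746
gripper_force: 0.0
```

```bash
python3 -m jog '[{"grip":8,"travel":[-0.4,-3,0],"twist":0},{"grip":8,"travel":[-1.2,-7.8,0],"twist":0},{"grip":8,"travel":[-1.9,-12.6,0],"twist":0},{"grip":8,"travel":[-2.6,-17.4,0],"twist":0},{"grip":8,"travel":[-3.3,-22.2,0],"twist":0},{"grip":8,"travel":[-4,-26.5,0],"twist":0},{"grip":8,"travel":[-4.2,-27.9,0],"twist":0},{"grip":8,"travel":[-4.2,-27.9,0],"twist":0}]'
```

```text
time: 34.55
eef_pos: [0.4608, 0.027, 0.188]
tool_rot: [-180.0, 0.1, 0.2]
contact_force: [-0.3, -0.5, -0.5]
gripper_width: 0.0798
gripper_force: 0.0
```

```bash
python3 -m jog '[{"grip":8,"travel":[0,0,2],"twist":0},{"grip":8,"travel":[0,0,4],"twist":0},{"grip":8,"travel":[0,0,4],"twist":0},{"grip":8,"travel":[0,0,4],"twist":0}]'
```

```text
time: 34.95
eef_pos: [0.4617, 0.0242, 0.1487]
tool_rot: [-180.0, 0.1, -0.1]
contact_force: [0.6, 0.5, -0.5]
gripper_width: 0.0802
gripper_force: 0.0
```

Down to TCP z 0.0685 (8.0 cm) and grasp the brush.

```bash
python3 -m jog '[{"grip":8,"travel":[0,0,2],"twist":0},{"grip":8,"travel":[0,0,5],"twist":0},{"grip":8,"travel":[0,0,7.5],"twist":0},{"grip":8,"travel":[0,0,8],"twist":0},{"grip":8,"travel":[0,0,8],"twist":0},{"grip":6,"travel":[0,0,8],"twist":0},{"grip":4,"travel":[0,0,8],"twist":0},{"grip":3.2,"travel":[0,0,8],"twist":0}]'
```

```text
time: 35.75
eef_pos: [0.4628, 0.0251, 0.0702]
tool_rot: [180.0, -0.1, 0.0]
contact_force: [0.9, -0.4, -0.4]
gripper_width: 0.0376
gripper_force: 0.0
```

```bash
python3 -m jog '[{"grip":2,"travel":[0,0,0],"twist":0},{"grip":2,"travel":[0,0,0],"twist":0},{"grip":2,"travel":[0,0,0],"twist":0},{"grip":2,"travel":[0,0,0],"twist":0},{"grip":2,"travel":[0,0,0],"twist":0}]' 40
```

```text
time: 36.25
eef_pos: [0.4625, 0.0252, 0.07]
tool_rot: [180.0, -0.1, 0.0]
contact_force: [-0.4, 1.4, 7.1]
gripper_width: 0.025
gripper_force: 39.0
```

The brush has to pass the can, so I lift its base above 0.145 m.

```bash
python3 -m jog '[{"grip":2,"travel":[0,0,-2],"twist":0},{"grip":2,"travel":[0,0,-6],"twist":0},{"grip":2,"travel":[0,0,-10],"twist":0},{"grip":2,"travel":[0,1,-13.5],"twist":0},{"grip":2,"travel":[0,4,-15],"twist":0},{"grip":2,"travel":[0,8,-15],"twist":0},{"grip":2,"travel":[0,12.5,-15],"twist":0},{"grip":2,"travel":[0,17,-15],"twist":0}]'
```

```text
time: 37.05
eef_pos: [0.4616, -0.146, 0.2193]
tool_rot: [180.0, -0.0, 0.1]
contact_force: [1.1, -0.2, -1.6]
gripper_width: 0.0252
gripper_force: 39.4
```

```bash
python3 -m jog '[{"grip":2,"travel":[0.4,4.5,0],"twist":0},{"grip":2,"travel":[0.9,9,0],"twist":0},{"grip":2,"travel":[1.4,13.5,0],"twist":0},{"grip":2,"travel":[1.9,17.5,0],"twist":0},{"grip":2,"travel":[2.1,19.3,0],"twist":0},{"grip":2,"travel":[2.1,19.6,0],"twist":0},{"grip":2,"travel":[2.1,19.6,0],"twist":0},{"grip":2,"travel":[2.1,19.6,0],"twist":0}]'
```

```text
time: 37.85
eef_pos: [0.4827, -0.3393, 0.2187]
tool_rot: [-179.9, 0.0, 0.1]
contact_force: [-0.2, 0.7, -0.5]
gripper_width: 0.0255
gripper_force: 39.5
```

```bash
python3 -m jog '[{"grip":2,"travel":[0.1,0.1,2],"twist":0},{"grip":2,"travel":[0.1,0.1,5],"twist":0},{"grip":2,"travel":[0.1,0.1,8],"twist":0},{"grip":2,"travel":[0.1,0.1,10.5],"twist":0},{"grip":2,"travel":[0.1,0.1,12],"twist":0},{"grip":2,"travel":[0.1,0.1,12.5],"twist":0},{"grip":2,"travel":[0.1,0.1,12.5],"twist":0},{"grip":2,"travel":[0.1,0.1,12.5],"twist":0}]'
```

```text
time: 38.65
eef_pos: [0.4847, -0.3422, 0.0955]
tool_rot: [179.9, -0.1, 0.0]
contact_force: [-0.4, 0.6, -1.0]
gripper_width: 0.0249
gripper_force: 39.5
```

```bash
python3 -m jog '[{"grip":2,"travel":[0,-0.1,0.8],"twist":0},{"grip":2,"travel":[0,-0.1,1.5],"twist":0},{"grip":2,"travel":[0,-0.1,1.9],"twist":0},{"grip":2,"travel":[0,-0.1,2.0],"twist":0},{"grip":2,"travel":[0,-0.1,2.0],"twist":0},{"grip":2,"travel":[0,-0.1,2.0],"twist":0}]'
```

```text
time: 39.25
eef_pos: [0.4837, -0.3406, 0.074]
tool_rot: [-180.0, 0.0, 0.0]
contact_force: [-1.7, 1.7, 3.6]
gripper_width: 0.0252
gripper_force: 39.7
```

Contact at the expected height. Release with a partial opening to stay clear of the can, then rise.

```bash
python3 -m jog '[{"grip":5,"travel":[0,0,0],"twist":0},{"grip":5,"travel":[0,0,0],"twist":0},{"grip":5,"travel":[0,0,0],"twist":0},{"grip":5,"travel":[0,0,-2],"twist":0},{"grip":5,"travel":[0,0,-6],"twist":0},{"grip":5,"travel":[0,0,-10],"twist":0},{"grip":5,"travel":[0,0,-14],"twist":0},{"grip":5,"travel":[0,0,-16],"twist":0}]'
```

```text
time: 40.05
eef_pos: [0.485, -0.3419, 0.2384]
tool_rot: [179.8, -0.2, 0.0]
contact_force: [0.8, -0.2, 0.3]
gripper_width: 0.05
gripper_force: 0.0
```

```bash
python3 -m jog '[{"grip":5,"travel":[0,-3,0],"twist":0},{"grip":5,"travel":[0,-7,0],"twist":0},{"grip":5,"travel":[0,-11.5,0],"twist":0},{"grip":5,"travel":[0,-16,0],"twist":0},{"grip":5,"travel":[0,-20,0],"twist":0},{"grip":5,"travel":[0,-22,0],"twist":0},{"grip":5,"travel":[0,-22,0],"twist":0}]'; python3 - <<'E'
from h import *
f=env.grab_frame("scene"); t=env.grab_frame("top"); I=env.camera_info("top")
a=cv2.resize(f[130:280,100:430],(770,350)); b=cv2.resize(t[180:275,60:430],(770,198)); cv2.imwrite("pics/fin.png",np.vstack([a,b]))
def cf(n,lo,hi,c,h,z):
    u,v=pix(I,[*c,z]).astype(int); m=mask(t,lo,hi,(u-h,v-h,u+h,v+h))
    if not m.any(): print(n,"none"); return
    k=cv2.convexHull(big(m))[:,0]; print(n,circ(ray(I,k,z)))
cf("cap",(108,150,100),(120,255,255),(.503,-.252),12,.129)
cf("brush",(10,70,155),(25,255,255),(.484,-.339),10,.125)
cf("neutral",(20,0,120),(60,70,255),(.604,.304),14,.036)
E
```

```text
time: 40.75
eef_pos: [0.4837, -0.1182, 0.2341]
tool_rot: [-180.0, -0.0, 0.2]
contact_force: [-0.2, -1.2, -1.3]
gripper_width: 0.0502
gripper_force: 0.0
cap none
brush (array([ 0.4834, -0.3377]), np.float64(0.01131086507465699), np.float64(0.0002599088224373897))
neutral (array([0.603 , 0.3039]), np.float64(0.02834064928507746), np.float64(0.00037643509896534747))
```

View pics/fin.png

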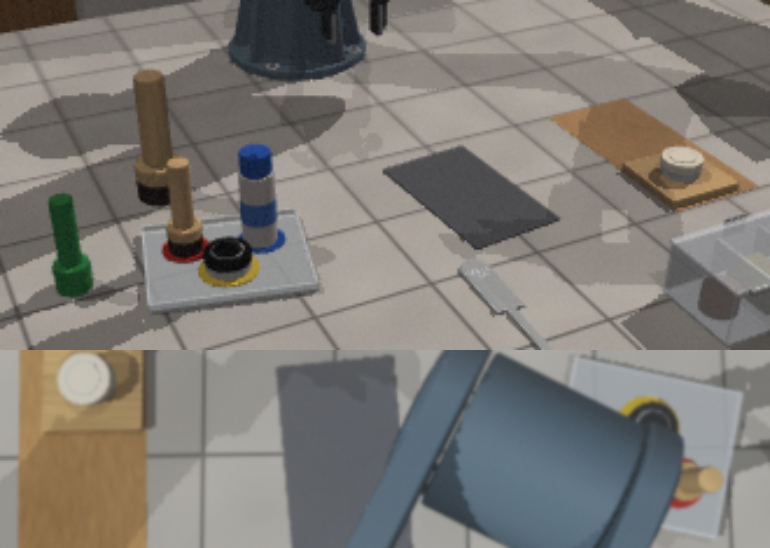

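All four stand upright in place and the shoe horn is untouched, but the arm hides the can from above. I'll clear the view and check the can.

```bash
python3 -m jog '[{"grip":5,"travel":[-1,-4,0],"twist":0},{"grip":5,"travel":[-2,-9,0],"twist":0},{"grip":5,"travel":[-3,-13.5,0],"twist":0},{"grip":5,"travel":[-4,-18,0],"twist":0},{"grip":5,"travel":[-5,-22,0],"twist":0},{"grip":5,"travel":[-5,-24,0],"twist":0},{"grip":5,"travel":[-5,-24,0],"twist":0}]'; python3 - <<'E'
from h import *
t=env.grab_frame("top"); I=env.camera_info("top")
def cf(n,lo,hi,c,h,z):
    u,v=pix(I,[*c,z]).astype(int); m=mask(t,lo,hi,(u-h,v-h,u+h,v+h))
    if not m.any(): print(n,"none"); return
    k=cv2.convexHull(big(m))[:,0]; print(n,circ(ray(I,k,z)))
cf("cap",(108,150,100),(120,255,255),(.503,-.252),12,.129)
cf("brush",(10,70,155),(25,255,255),(.484,-.339),10,.125)
E
```

```text
time: 41.55
eef_pos: [0.4341, 0.1203, 0.2341]
tool_rot: [-180.0, -0.0, 0.1]
contact_force: [0.4, -0.1, -0.3]
gripper_width: 0.0498
gripper_force: 0.0
cap (array([ 0.4986, -0.2365]), np.float64(0.00201075903717192), np.float64(3.1643045693690153e-09))
brush (array([ 0.4673, -0.3192]), np.float64(0.002025527051419165), np.float64(3.2639960001519625e-09))
```

```bash
python3 - <<'E'
from h import *
t=env.grab_frame("top"); I=env.camera_info("top")
def cf(n,lo,hi,c,h,z):
    u,v=pix(I,[*c,z]).astype(int); m=mask(t,lo,hi,(u-h,v-h,u+h,v+h)); k=cv2.convexHull(big(m))[:,0]; print(n,circ(ray(I,k,z)))
cf("cap",(105,150,50),(122,255,255),(.503,-.252),11,.129)
cf("brush",(10,60,100),(25,255,255),(.484,-.339),9,.125)
cv2.imwrite("pics/f2.png",cv2.resize(t[170:290,300:450],None,fx=4,fy=4,interpolation=cv2.INTER_CUBIC))
E
```

```text
cap (array([-30.2023,  64.8433]), np.float64(71.95791364964116), np.float64(0.0013957648491697494))
brush (array([ 0.4836, -0.3375]), np.float64(0.010968688666957929), np.float64(0.00040005271446483633))
```

View pics/f2.png

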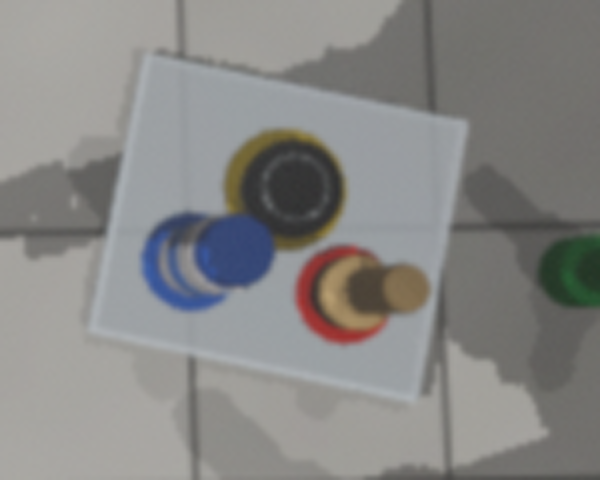

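The can (cap at crop (234,250)), brush (405,287) and black tin (295,187) each stand centred on their discs. The cap has moved about 4 mm from where it started, as intended. Handing in.

```bash
python3 -c "
from rig import env
print(env.sign_off())"
```

```text
the job is handed in; nothing more can be done
None
```

The job is handed in, done in the order you asked: the neutral tin is on the board, the black tin on the yellow coaster, the can on the blue and the brush on the red. All four are upright and close to centre, and the shoe horn was not touched; no verdict came back.

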